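Slide the bottle nest plate home under the hold-down leaf springs of the capping fixture

ROBOT

A 7-joint arm with a two-finger parallel gripper is mounted at the origin on the work surface. World frame = base frame: x ahead of the robot, y to its left, z up, the work surface at z = 0. Lengths are in mm, angles in rad, forces in N, time in s.
With the tool pointing down it reaches from about 400 to 850 mm from the base axis. Payload 4.4 kg.
Tool frame: the origin (TCP) lies on the centre line of the jaws, within the pads' length; the fingertips stand 22 mm ahead of it and the grasp point (between the pads) lies 3 mm ahead of it; z points along the fingers, y is the line along which they close (so a half turn about z gives the same grasp; the last joint's range is limited). The gripper opens to 94 mm and grips with 3 to 60 N. Pads are 16 mm wide; open, the fingers measure 119 mm over their backs; the gripper's body (75 mm by 177 mm) begins 78 mm behind the grasp point.
Start: joints at [-1.285, 0.628, 0.038, 1.517, -0.027, 0.996, -0.02], TCP at [223.959, 610.213, 227.478] pointing down, gripper open.
Joint ranges: [-3.06, 3.06], [-0.37, 2.12], [-1.25, 1.32], [0.18, 2.47], [-1.1, 4.24], [0.23, 1.98], [-2.94, 2.94]. Speed limits (rad/s): [2.57, 2.57, 3.14, 3.14, 3.14, 3.14, 3.14].

INTERFACE

Orientations are given as a rotation vector (axis times angle).
In Python, from workcell import manip, camera, camera_params, job gives the robot as it stands.
- The arm moves only by the tool apply_moves, never from a script. Its argument "motion" is a list of rows, each an object with "rotation": the turn, a rotation vector about the world's x, y, z as a fraction of full scale, a list of three; "translation": the shift along the world's x, y, z as a fraction of full scale, a list of three; "hand": the opening, from 0 (shut) to 1 (fully open). A call has 1 to 12 rows; each row shifts and turns the commanded pose from where the row before left it; what a row does not reach is not made up. Full scale, the value 1, is 0.1 m for a shift and 90 degrees for a turn. A row lasts 1/8 s, in which the tool goes at most 62.5 mm and 10.7 degrees, less where a joint would pass 70% of its speed; a pose out of reach is approached as far as the arm can. A call with a number of a shift or a turn outside -1 to 1 is refused whole. A call with a gripper value outside its range is refused whole. The fingers move at their own pace and stop on an object; "force" is the grip in N (left out, the last holds). Time passes only in rows, so rows that do not move let the fingers close. It gives the time, the measured TCP pose, the force, the opening and the grip force at its end, in the units of the state.
- manip.read_state(): the state, without advancing time (a new reading comes with each control period).
- camera(name): name is "scene" or "top"; returns (picture, depth): 480x640x3 uint8, red, green, blue; 480x640 float32, mm along the optical axis (not along the pixel's ray), 0 where there is no reading.
- camera_params(name): a dict with "camera_matrix" (3x3 intrinsics, pixels), "world_from_camera" (4x4, takes a point from camera to world coordinates). Camera axes: x right, y down, z forward; pixel columns grow to the right and rows downward; lengths in mm; the calibration is good to about 2 mm. A picture is of the moment at which its call begins. camera_params takes no time and is no camera call.
- job.job_done(): hands the job in; it is judged then, once.
The state is a dict: "t": time; "joints": joint angles; "joint_velocities": joint speeds; "joint_torque": joint torques, N m; "tcp_pos": TCP position; "tcp_rot": TCP orientation; "contact_force": force on the tool from outside, world axes, zero at the start; "wrist_torque": the same for the moment, N m; "gripper_width": opening from 0.0 (shut) to 1.0 (fully open); "grasp_force": force on a finger pad.
Only numpy, scipy, OpenCV 4.12 (cv2) and the standard library are available. Lean on these libraries where they do the work, as an engineer would, in place of code of your own. Each camera call takes 0.05 s, during which the arm holds its last target. There are 200 camera calls.

TASK

Load the blue bottle nest plate into the hand-capping fixture: with the fingertips in its pocket, press it down hard so that it lies flat over the sprung red catch, and keep pressing while you slide it along the guide and under the two hold-down leaf springs, fully home to the end stop, so that the catch springs up behind it. Do not pick the plate up, and leave the bottles, the cap tray and the green spare plate where they are. Finish with the hand clear of everything.

Things in the scene. Friction and masses are not known exactly. Their poses are not given: they have to be found in the camera images.
- capping_fixture: Hand-capping fixture, fixed on the bench: aluminium bed 310 (x) x 170 (y) x 15 mm, so the plate slides 15 mm above the bench. Origin: centre of the bed's underside. +x: the way the plate is slid in; +y left; z up. White guide rails on both sides (inner faces at y = +-61.5 mm, 14 mm high over the bed) leave the plate 1.5 mm of play a side. Plate on bed: friction about 0.2.
- nest_plate: Blue plastic bottle nest plate, loose, 110 (x) x 120 (y) x 12 mm, about 0.2 kg. Origin: centre of its underside; axes parallel to the fixture's. In mid-top a square pocket, 52 x 52 mm, 6 mm deep, upright walls. It starts flat on the bed between the rails, short of the catch, centre at fixture x = -90 to -66 mm; fully home, centre at x = +89 mm, leading edge on the end stop.
- pocket_floor (a point): Centre of the grey floor of the blue plate's pocket: the place to press, 6 mm above the plate's underside, 21 mm above the bench when flat. About 10 N down here barely keeps the plate flat while its leading edge crosses catch and brackets; 15 to 18 N is ample. Pushing it along against the pocket's front wall then takes up to about 16 N. Unpressed, it rides up on the catch and jams at the brackets.
- gate (a point): Entry under the spring brackets: point on the bed (15 mm above the bench), centre line, fixture x = 45 mm. Steel brackets stand on the rails from x = 50 to 76 mm, arms over the plate's margins (|y| 38 to 75 mm), tops 44 mm above the bench; the middle, 76 mm wide, is open for the hand. Under the arms 14.5 mm is free over the bed (lips slope up to 18), so the 12 mm plate must lie flat to enter.
- home_mark (a point): Point on the bed (15 mm above the bench), centre line, fixture x = 89 mm: the centre of the plate's underside is here when the plate is fully home.
- stop_face (a point): Foot of the end stop's face, centre line, fixture x = 144 mm, 15 mm above the bench; the stop is an aluminium bar 22 mm high that the plate's leading edge meets when home.
- catch (a joint): Sprung red catch in the middle of the bed: a tongue 22 mm wide, hinged level with the bed at fixture x = -9 mm, sloping up to its free end at x = 30 mm, 7 mm above the bed. Angle in rad: 0 = up, about 0.176 = pressed level. It pushes up with 5.5 N at its end when up, 9.5 N when level. With the plate home, the plate's rear edge is 3 to 4 mm past the free end and the catch springs up behind it.
- catch_tip (a point): Upper edge of the free end of the red catch, on the fixture's centre line; 22 mm above the bench when the catch is up.
- leaf_left (a joint): Left hold-down leaf spring (centred at fixture y = +48 mm): a dark steel strip 20 mm wide, rooted under the bracket at x = 60 mm, sloping down to its tip at x = 106 mm, about 8 mm above the bed. Angle in rad: 0 = at rest, about 0.08 to 0.11 with the plate under it, pressing the plate with about 6 N.
- leaf_right (a joint): Right hold-down leaf spring (centred at fixture y = -48 mm), the mirror image of the left one, same values.
- spare_plate: Green spare nest plate (loose bystander), 110 x 120 x 12 mm, lying on the bench beside the fixture. Origin: centre of its underside.
- white_bottle: White square bottle with a blue cap (loose bystander), 46 x 46 mm, 113 mm high. Origin: centre of its underside, z up.
- amber_bottle: Amber square bottle with a white cap (loose bystander), 46 x 46 mm, 113 mm high. Origin: centre of its underside, z up.
- cap_tray: Open steel tray of blue caps (loose bystander), 110 x 80 mm, 22 mm high. Origin: centre of its underside.
Mind the look-alikes: they are no part of the job. What is shaped like the nest_plate but black, orange or yellow is not meant.

How it is judged (in metres and radians):
On the way, in this order (a step that is already met when the one before it is completed fails the run):
1. the fingers press the nest plate down flat on the bed, over the catch, as its leading edge goes under the spring brackets (x of nest_plate in the frame of capping_fixture between -0.012 and 0.022 m and angle between nest_plate's own z axis and vertical below 0.022 rad and value of joint catch above 0.13 rad and contact force between the fingers and nest_plate above 6 N), for 0.05 s.
2. pushed on by the fingers, the plate lifts both leaf springs (value of joint each of leaf_left, leaf_right above 0.04 rad and x of nest_plate in the frame of capping_fixture below 0.084 m and contact force between the fingers and nest_plate above 4 N), for 0.05 s.
At the end, for the whole second after the job is handed in: The blue plate lies flat (within 0.02 rad and 2.5 mm of the bed) and at rest in the guide, its centre at least 84.5 mm along the fixture's x (home is 89 mm), both leaf springs lifted by it (over 0.05 rad), and the catch up again behind it (below 0.04 rad) (x of nest_plate in the frame of capping_fixture above 0.0845 m and value of joint catch below 0.04 rad and value of joint each of leaf_left, leaf_right above 0.05 rad and z of nest_plate in the frame of capping_fixture below 0.0175 m and angle between nest_plate's own z axis and vertical below 0.02 rad and linear speed of nest_plate below 0.01 m/s); the robot touches nothing.
It fails at once if the nest plate is lifted or carried (its centre more than 12 mm above the bed) or tipped by more than 0.2 rad (z of nest_plate in the frame of capping_fixture above 0.027 m or angle between nest_plate's own z axis and vertical above 0.2 rad).
It fails at once if a bottle, the cap tray or the spare plate is moved by more than 25 mm (distance of any of white_bottle, amber_bottle, cap_tray, spare_plate from where it was at the start of the episode above 0.025 m).
It fails at once if a bottle is knocked over (angle between any of white_bottle, amber_bottle's own z axis and vertical above 0.5 rad).
It also fails if it takes over 61 s, if anything falls off the work surface, if the arm or the gripper's body presses on something with over 40 N, if the wrist force passes 120 N, or if a joint passes its speed limit or range.

## Working session

There is one attempt and no reset: what is moved stays moved. The work goes in short steps, Python scripts to look and compute and a tool call to move; the robot and the scene stay as the last step left them, time stands still between calls to the robot, and variables do not carry over. Pictures are saved under pics/ and viewed, at most 10 in all, crops included, and the job is handed in when it is done.

Besides the shell and the picture viewer there is one more tool, called after "Request:" as a command line: name --argument value ..., lists and objects as JSON in quotes. apply_moves: Moves the arm, as the interface text tells. Shift numbers are shares of 0.1 m and turn numbers shares of 90 degrees, none past 1 either way. Its arguments: {"type":"object","properties":{"motion":{"type":"array","items":{"type":"object","properties":{"rotation":{"type":"array","items":{"type":"number"}},"translation":{"type":"array","items":{"type":"number"}},"hand":{"type":"number"}}}},"force":{"type":"number"}},"required":["motion"]}

```bash
mkdir -p pics; cat > h.py <<'E'
import numpy as np, cv2
from workcell import manip, camera, camera_params, job
def P(n):
    p=camera_params(n); return np.array(p["camera_matrix"]),np.array(p["world_from_camera"])
def ray(n,uv,z):
    K,T=P(n); d=T[:3,:3]@np.linalg.solve(K,[uv[0],uv[1],1.]); o=T[:3,3]
    return o+d*(z-o[2])/d[2]
def cloud(n,D):
    K,T=P(n); v,u=np.mgrid[:480,:640]
    c=np.stack([(u-K[0,2])/K[0,0]*D,(v-K[1,2])/K[1,1]*D,D],-1)
    return c@T[:3,:3].T+T[:3,3]
E
python3 - <<'E'
from h import *
for n in("top","scene"):
    im,D=camera(n); cv2.imwrite(f"pics/{n}0.png",im[...,::-1]); np.savez(f"{n}0.npz",im=im,D=D); print(P(n)[1].round(3))
s=manip.read_state();print(s)
E
```

```text
[[-1.400000e-02 -9.990000e-01  4.800000e-02  5.361370e+02]
 [-1.000000e+00  1.300000e-02 -9.000000e-03  3.796700e+01]
 [ 8.000000e-03 -4.800000e-02 -9.990000e-01  1.257555e+03]
 [ 0.000000e+00  0.000000e+00  0.000000e+00  1.000000e+00]]
[[ 7.450000e-01  4.900000e-01 -4.520000e-01  1.005549e+03]
 [ 6.660000e-01 -5.640000e-01  4.880000e-01 -3.850940e+02]
 [-1.600000e-02 -6.650000e-01 -7.470000e-01  6.771330e+02]
 [ 0.000000e+00  0.000000e+00  0.000000e+00  1.000000e+00]]
{'t': 0.1, 'joints': array([-1.28482106,  0.62922993,  0.03842651,  1.51824458, -0.02699985,
        0.99629075, -0.01995792]), 'joint_velocities': array([ 0.00029214, -0.00285455,  0.00098137, -0.00274913,  0.00079623,
       -0.00073087, -0.00051217]), 'joint_torque': array([ 2.65629409e-03, -5.50786042e+01,  1.14718527e+00, -1.87117893e+01,
       -5.21951867e-02,  1.91257970e-02,  3.82225562e-05]), 'tcp_pos': array([223.73880797, 609.69547403, 226.66856047]), 'tcp_rot': array([-5.49583606e-01, -3.09285648e+00,  2.56106820e-03]), 'contact_force': array([ 0.66541288,  0.40057606, -0.18410407]), 'wrist_torque': array([-0.01732944,  0.02844983,  0.04487634]), 'grasp_force': 0.0, 'gripper_width': 1.0021527990256245}
```

View pics/top0.png

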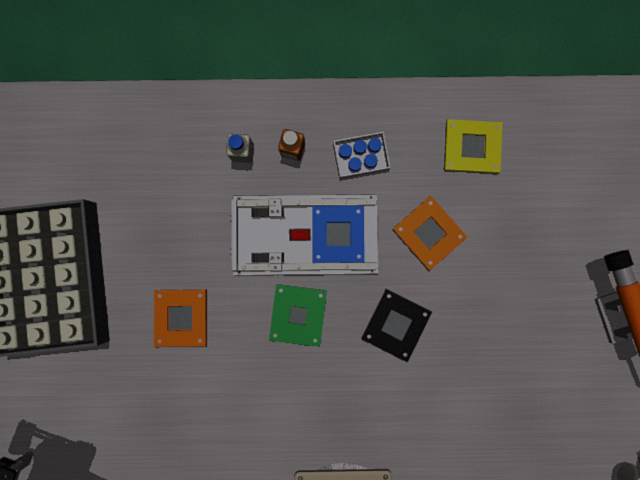

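View pics/scene0.png

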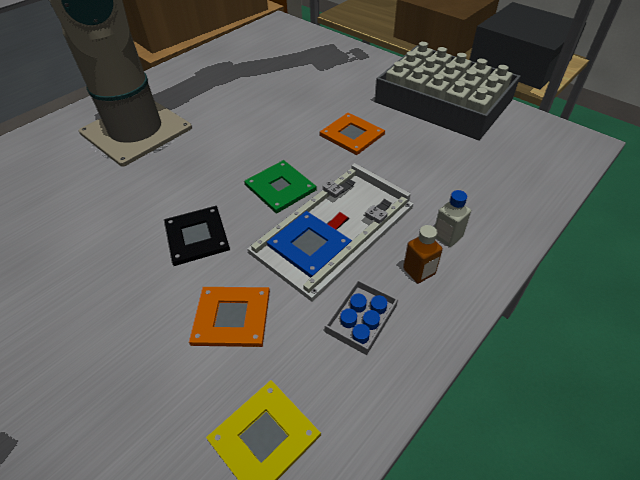

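The top view shows the fixture at about (305,235), with +x pointing image-left (world +y). The blue plate is at (338,234) with its pocket in the middle, the red catch at (300,235) and the brackets at (275,207) and (275,262). The bottles and cap tray are on the far side, at rows 135–160. The scene view agrees.

```bash
cat >> h.py <<'E'
def measure(n,im,D):
    C=cloud(n,D); hsv=cv2.cvtColor(im,cv2.COLOR_RGB2HSV); out={}
    def big(m): 
        k,l,s,c=cv2.connectedComponentsWithStats(m.astype(np.uint8)); i=1+s[1:,4].argmax(); return (l==i),c[i]
    b=(hsv[...,0]>100)&(hsv[...,0]<125)&(hsv[...,1]>150)&(hsv[...,2]>60)
    m,c=big(b)
    cs,_=cv2.findContours(m.astype(np.uint8),cv2.RETR_CCOMP,cv2.CHAIN_APPROX_NONE)
    cs=sorted(cs,key=cv2.contourArea)[::-1]
    def rect(cn,z):
        w=np.array([ray(n,p[0],z)[:2] for p in cn],np.float32); return cv2.minAreaRect(w)
    out['plate']=rect(cs[0],27); out['pocket_rim']=rect(cs[1],27)
    inner=np.zeros(m.shape,np.uint8); cv2.drawContours(inner,cs,1,1,-1); inner=cv2.erode(inner,np.ones((5,5)))>0
    out['floor_z']=np.median(C[inner][:,2]); out['plate_z']=np.median(C[cv2.erode(m.astype(np.uint8),np.ones((3,3)))>0][:,2])
    r=((hsv[...,0]<6)|(hsv[...,0]>174))&(hsv[...,1]>180)&(hsv[...,2]>60)
    X=C[...,:2]; near=np.linalg.norm(X-np.array(out['plate'][0]),axis=-1)<200
    m2,c2=big(r&near); cs2,_=cv2.findContours(m2.astype(np.uint8),0,cv2.CHAIN_APPROX_NONE); out['catch']=rect(cs2[0],18)
    return out
E
python3 - <<'E'
from h import *
for n in("top","scene"):
    d=np.load(n+"0.npz"); im,D=d['im'],d['D']
    for k,v in measure(n,im,D).items(): print(n,k,v)
    C=cloud(n,D); hsv=cv2.cvtColor(im,cv2.COLOR_RGB2HSV)
    # bed/rails: bright low-saturation, near fixture, height 10..40
    m=(hsv[...,1]<40)&(hsv[...,2]>150)&(C[...,2]>8)&(C[...,2]<35)
    m&=(abs(C[...,0]-540)<140)&(abs(C[...,1]-50)<200)
    k,l,s,c=cv2.connectedComponentsWithStats(m.astype(np.uint8)); i=1+s[1:,4].argmax()
    w=C[l==i][:,:2].astype(np.float32); print(n,'fixture',cv2.minAreaRect(w),len(w))
d=np.load("top0.npz"); cv2.imwrite("pics/crop.png",cv2.resize(d['im'][180:290,220:390,::-1],None,fx=4.5,fy=4.5,interpolation=cv2.INTER_CUBIC))
E
```

```text
top plate ((604.275146484375, 4.007072448730469), (108.57678985595703, 117.03186798095703), 89.26326751708984)
top pocket_rim ((604.1818237304688, 3.0835647583007812), (55.18754959106445, 53.185577392578125), 89.23057556152344)
top floor_z 20.993110967944176
top plate_z 26.67142601302669
top catch ((603.5996704101562, 85.16824340820312), (36.367645263671875, 19.27231216430664), 89.24353790283203)Traceback (most recent call last):
  File "<stdin>", line 9, in <module>
ValueError: attempt to get argmax of an empty sequence
```

```bash
python3 - <<'E'
from h import *
d=np.load("scene0.npz")
for k,v in measure("scene",d['im'],d['D']).items(): print(k,v)
for n in("top","scene"):
    d=np.load(n+"0.npz"); im,D=d['im'],d['D']
    C=cloud(n,D)
    m=(C[...,2]>7)&(C[...,2]<50)&(D>0)&(abs(C[...,0]-604)<115)&(abs(C[...,1]-75)<190)
    k,l,s,c=cv2.connectedComponentsWithStats(m.astype(np.uint8)); i=1+s[1:,4].argmax()
    w=C[l==i][:,:2].astype(np.float32); print(n,'fixture',cv2.minAreaRect(w),len(w))
d=np.load("top0.npz"); cv2.imwrite("pics/crop.png",cv2.resize(d['im'][180:290,220:390,::-1],None,fx=4.5,fy=4.5,interpolation=cv2.INTER_CUBIC))
E
```

```text
plate ((604.4297485351562, 1.8406791687011719), (110.73253631591797, 119.98745727539062), 89.92318725585938)
pocket_rim ((605.3245239257812, 1.7131214141845703), (53.93832015991211, 53.27085494995117), 89.91040802001953)
floor_z 21.111582768124663
plate_z 26.875520941902778
catch ((604.85791015625, 84.72061920166016), (20.883440017700195, 40.73488998413086), 4.332332611083984)
top fixture ((605.3394775390625, 75.55577087402344), (313.6628723144531, 171.6690216064453), 89.83478546142578) 11525
scene fixture ((605.2108154296875, 73.3735580444336), (315.1824645996094, 171.17977905273438), 89.47026062011719) 10749
```

View pics/crop.png

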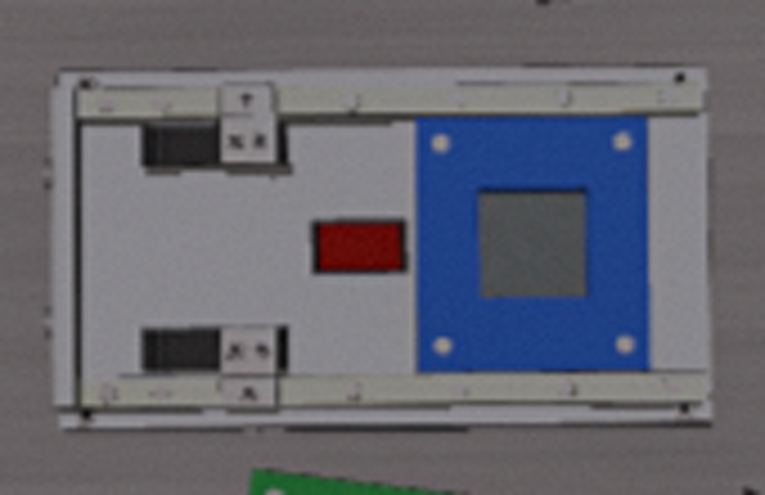

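The fixture centre is about (605.3, 74.5) and its +x heading about 89.6°. The plate is at about (604.5, 2.7), so fixture x ≈ -72, which is inside the stated range. The floor height of 21 mm checks out too. I'll close the fingers and travel over, with the closing axis along the slide so the hand stays narrow beside the bottles.

Request:
apply_moves --force 30 --motion '[{"translation": [0.31,-0.5,0.1],"rotation": [0,0,0.056],"hand": 0},{"translation": [0.31,-0.5,0],"rotation": [0,0,0.056],"hand": 0},{"translation": [0.31,-0.5,0],"rotation": [0,0,0.056],"hand": 0},{"translation": [0.31,-0.5,0],"rotation": [0,0,0.056],"hand": 0},{"translation": [0.31,-0.5,0],"rotation": [0,0,0],"hand": 0},{"translation": [0.31,-0.5,0],"rotation": [0,0,0],"hand": 0},{"translation": [0.31,-0.5,0],"rotation": [0,0,0],"hand": 0},{"translation": [0.31,-0.5,0],"rotation": [0,0,0],"hand": 0},{"translation": [0.31,-0.5,0],"rotation": [0,0,0],"hand": 0},{"translation": [0.31,-0.5,-0.2],"rotation": [0,0,0],"hand": 0},{"translation": [0.31,-0.5,-0.3],"rotation": [0,0,0],"hand": 0},{"translation": [0.31,-0.5,-0.3],"rotation": [0,0,0],"hand": 0}]'

```text
t: 1.6
tcp_pos: [593.4, 14.1, 159.8]
tcp_rot: [-0.0, 3.141, 0.0]
contact_force: [-0.0, 1.1, 0.1]
gripper_width: 0.004
grasp_force: 0.0
```

Request:
apply_moves --motion '[{"translation": [0,0,0],"rotation": [0,0,0],"hand": 0},{"translation": [0,0,0],"rotation": [0,0,0],"hand": 0}]'

```text
t: 1.85
tcp_pos: [592.1, 16.3, 160.3]
tcp_rot: [0.0, -3.14, -0.001]
contact_force: [0.1, -0.3, 0.3]
gripper_width: 0.005
grasp_force: 0.0
```

Request:
apply_moves --motion '[{"translation": [0.06,-0.04,-0.4],"rotation": [0,0,0],"hand": 0},{"translation": [0.06,-0.04,-0.4],"rotation": [0,0,0],"hand": 0},{"translation": [0,0,-0.1],"rotation": [0,0,0],"hand": 0},{"translation": [0,0,0],"rotation": [0,0,0],"hand": 0},{"translation": [0,0,0],"rotation": [0,0,0],"hand": 0}]'

```text
t: 2.48
tcp_pos: [605.6, 8.4, 72.5]
tcp_rot: [-0.002, 3.139, 0.001]
contact_force: [0.0, -1.0, 1.1]
gripper_width: 0.007
grasp_force: 0.0
```

```bash
python3 - <<'E'
from h import *
for n in("top","scene"):
    im,D=camera(n); np.savez(n+"1.npz",im=im,D=D)
    if n=="scene": cv2.imwrite("pics/s1.png",cv2.resize(im[150:310,220:430,::-1],None,fx=3.5,fy=3.5,interpolation=cv2.INTER_CUBIC))
E
```

```text
(no output)
```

View pics/s1.png

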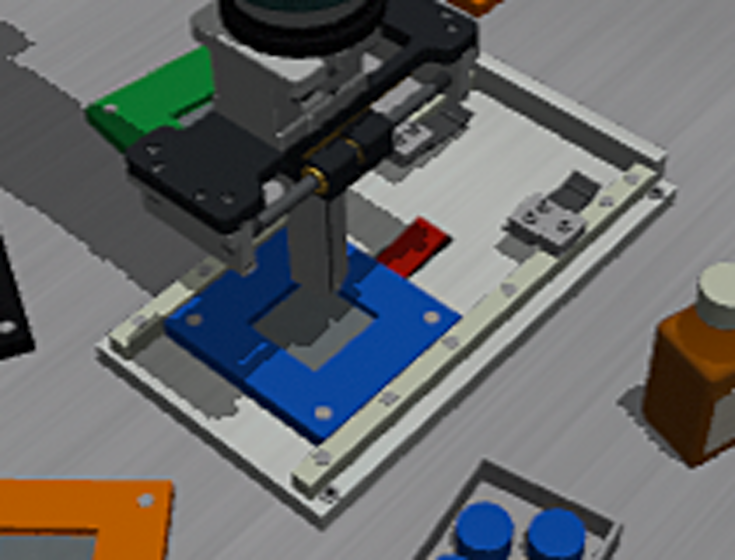

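The scene crop shows the closed fingers hanging over the plate's pocket (tips near (315,285)). The hand is clear of the rails and bottles, and the catch and brackets lie ahead. I'll go down to touch.

Request:
apply_moves --motion '[{"translation": [-0.01,0,-0.15],"rotation": [0,0,0],"hand": 0},{"translation": [0,0,-0.1],"rotation": [0,0,0],"hand": 0},{"translation": [0,0,-0.03],"rotation": [0,0,0],"hand": 0},{"translation": [0,0,0],"rotation": [0,0,0],"hand": 0},{"translation": [0,0,0],"rotation": [0,0,0],"hand": 0}]'

```text
t: 3.2
tcp_pos: [603.6, 7.5, 43.3]
tcp_rot: [-0.0, -3.141, 0.0]
contact_force: [-2.3, -0.5, 9.6]
gripper_width: 0.005
grasp_force: 5.0
```

Request:
apply_moves --motion '[{"translation": [0,0,-0.02],"rotation": [0,0,0],"hand": 0},{"translation": [0,0,0],"rotation": [0,0,0],"hand": 0},{"translation": [0,0,0],"rotation": [0,0,0],"hand": 0}]'

```text
t: 3.58
tcp_pos: [604.2, 7.5, 43.2]
tcp_rot: [0.0, 3.14, 0.0]
contact_force: [-4.0, 0.4, 22.9]
gripper_width: 0.003
grasp_force: 11.6
```

Request:
apply_moves --motion '[{"translation": [0.005,0.03,0.005],"rotation": [0,0,0],"hand": 0},{"translation": [0,0.03,0],"rotation": [0,0,0],"hand": 0},{"translation": [0,0.03,0],"rotation": [0,0,0],"hand": 0},{"translation": [0,0.03,0],"rotation": [0,0,0],"hand": 0},{"translation": [0,0.03,0],"rotation": [0,0,0],"hand": 0},{"translation": [0,0.03,0],"rotation": [0,0,0],"hand": 0}]'

```text
t: 4.32
tcp_pos: [604.3, 20.4, 43.5]
tcp_rot: [0.005, 3.141, -0.009]
contact_force: [-5.7, -8.2, 24.5]
gripper_width: 0.004
grasp_force: 12.1
```

```bash
python3 - <<'E'
from h import *
ims=[camera(n)[0] for n in("scene","top")]
cv2.imwrite("pics/s2.png",np.hstack([cv2.resize(ims[0][150:310,220:430,::-1],(400,305)),cv2.resize(ims[1][180:310,220:390,::-1],(399,305))]))
E
```

```text
(no output)
```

View pics/s2.png

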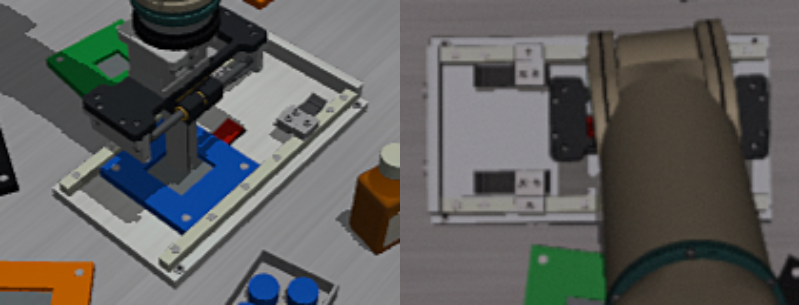

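The left view shows the fingers in the pocket at its front wall, with the plate flat and starting to move. The top view is blocked by the arm. Continuing.

Request:
apply_moves --motion '[{"translation": [-0.005,0.04,0.003],"rotation": [0,0,0],"hand": 0},{"translation": [0,0.04,0],"rotation": [0,0,0],"hand": 0},{"translation": [0,0.04,0],"rotation": [0,0,0],"hand": 0},{"translation": [0,0.04,0],"rotation": [0,0,0],"hand": 0},{"translation": [0,0.04,0],"rotation": [0,0,0],"hand": 0}]'

```text
t: 5.05
tcp_pos: [604.4, 41.8, 43.8]
tcp_rot: [0.004, 3.14, -0.006]
contact_force: [-3.4, -5.8, 20.5]
gripper_width: 0.003
grasp_force: 10.1
```

Request:
apply_moves --motion '[{"translation": [0,0.04,0],"rotation": [0,0,0],"hand": 0},{"translation": [0,0.04,0],"rotation": [0,0,0],"hand": 0},{"translation": [0,0.04,0],"rotation": [0,0,0],"hand": 0},{"translation": [0,0.04,0],"rotation": [0,0,0],"hand": 0}]'

```text
t: 5.55
tcp_pos: [604.4, 59.2, 43.2]
tcp_rot: [0.002, 3.14, -0.004]
contact_force: [-2.4, -4.0, 17.3]
gripper_width: 0.001
grasp_force: 8.6
```

Request:
apply_moves --motion '[{"translation": [0,0.04,-0.004],"rotation": [0,0,0],"hand": 0},{"translation": [0,0.04,0],"rotation": [0,0,0],"hand": 0},{"translation": [0,0.04,0],"rotation": [0,0,0],"hand": 0},{"translation": [0,0.04,0],"rotation": [0,0,0],"hand": 0}]'

```text
t: 6.05
tcp_pos: [604.5, 74.9, 43.2]
tcp_rot: [0.003, 3.14, -0.005]
contact_force: [-4.5, -4.9, 20.8]
gripper_width: 0.007
grasp_force: 10.0
```

Request:
apply_moves --motion '[{"translation": [0,0.03,0],"rotation": [0,0,0],"hand": 0},{"translation": [0,0.03,0],"rotation": [0,0,0],"hand": 0},{"translation": [0,0.03,0],"rotation": [0,0,0],"hand": 0},{"translation": [0,0.03,0],"rotation": [0,0,0],"hand": 0}]'

```text
t: 6.55
tcp_pos: [604.5, 86.9, 43.2]
tcp_rot: [0.003, 3.14, -0.004]
contact_force: [-3.7, -3.9, 19.7]
gripper_width: 0.007
grasp_force: 10.0
```

```bash
python3 - <<'E'
from h import *
im=camera("scene")[0]
cv2.imwrite("pics/s3.png",cv2.resize(im[150:310,220:430,::-1],None,fx=3.5,fy=3.5,interpolation=cv2.INTER_CUBIC))
E
```

```text
(no output)
```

View pics/s3.png

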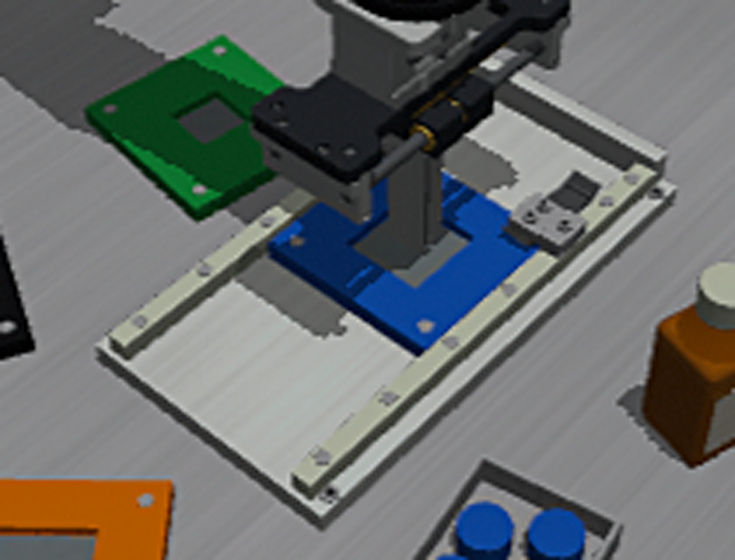

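The plate lies flat with its leading edge going in under the bracket (right bracket at (545,225)), and the fingers sit well in the pocket. Pushing on.

Request:
apply_moves --motion '[{"translation": [0,0.03,0],"rotation": [0,0,0],"hand": 0},{"translation": [0,0.03,0],"rotation": [0,0,0],"hand": 0},{"translation": [0,0.03,0],"rotation": [0,0,0],"hand": 0},{"translation": [0,0.03,0],"rotation": [0,0,0],"hand": 0},{"translation": [0,0.03,0],"rotation": [0,0,0],"hand": 0}]'

```text
t: 7.22
tcp_pos: [604.5, 101.7, 43.2]
tcp_rot: [0.003, 3.14, -0.005]
contact_force: [-3.9, -7.6, 20.6]
gripper_width: 0.003
grasp_force: 10.1
```

Request:
apply_moves --motion '[{"translation": [0,0.03,0],"rotation": [0,0,0],"hand": 0},{"translation": [0,0.03,0],"rotation": [0,0,0],"hand": 0},{"translation": [0,0.03,0],"rotation": [0,0,0],"hand": 0},{"translation": [0,0.03,0],"rotation": [0,0,0],"hand": 0},{"translation": [0,0.03,0],"rotation": [0,0,0],"hand": 0}]'

```text
t: 7.85
tcp_pos: [606.0, 115.1, 43.2]
tcp_rot: [0.004, 3.138, -0.007]
contact_force: [-1.3, -9.3, 18.0]
gripper_width: 0.004
grasp_force: 9.9
```

Request:
apply_moves --motion '[{"translation": [0,0.03,0],"rotation": [0,0,0],"hand": 0},{"translation": [0,0.03,0],"rotation": [0,0,0],"hand": 0},{"translation": [0,0.03,0],"rotation": [0,0,0],"hand": 0},{"translation": [0,0.03,0],"rotation": [0,0,0],"hand": 0},{"translation": [0,0.03,0],"rotation": [0,0,0],"hand": 0}]'

```text
t: 8.48
tcp_pos: [606.1, 127.7, 43.3]
tcp_rot: [0.006, 3.138, -0.011]
contact_force: [-1.0, -11.3, 19.0]
gripper_width: 0.004
grasp_force: 11.0
```

Request:
apply_moves --motion '[{"translation": [0,0.03,0],"rotation": [0,0,0],"hand": 0},{"translation": [0,0.03,0],"rotation": [0,0,0],"hand": 0},{"translation": [0,0.03,0],"rotation": [0,0,0],"hand": 0},{"translation": [0,0.03,0],"rotation": [0,0,0],"hand": 0},{"translation": [0,0.03,0],"rotation": [0,0,0],"hand": 0}]'

```text
t: 9.1
tcp_pos: [606.1, 143.0, 43.4]
tcp_rot: [0.006, 3.138, -0.011]
contact_force: [-0.6, -9.9, 19.7]
gripper_width: 0.004
grasp_force: 11.1
```

Request:
apply_moves --motion '[{"translation": [0,0.03,0],"rotation": [0,0,0],"hand": 0},{"translation": [0,0.03,0],"rotation": [0,0,0],"hand": 0},{"translation": [0,0.03,0],"rotation": [0,0,0],"hand": 0},{"translation": [0,0.03,0],"rotation": [0,0,0],"hand": 0},{"translation": [0,0.03,0],"rotation": [0,0,0],"hand": 0}]'

```text
t: 9.72
tcp_pos: [606.1, 159.0, 43.4]
tcp_rot: [0.005, 3.138, -0.009]
contact_force: [-0.9, -9.2, 18.7]
gripper_width: 0.002
grasp_force: 10.7
```

Request:
apply_moves --motion '[{"translation": [0,0.03,0],"rotation": [0,0,0],"hand": 0},{"translation": [0,0.03,0],"rotation": [0,0,0],"hand": 0},{"translation": [0,0.03,0],"rotation": [0,0,0],"hand": 0},{"translation": [0,0,0],"rotation": [0,0,0],"hand": 0}]'

```text
t: 10.22
tcp_pos: [606.2, 168.9, 43.3]
tcp_rot: [0.004, 3.138, -0.008]
contact_force: [-0.5, -8.3, 18.1]
gripper_width: 0.003
grasp_force: 10.4
```

Now small steps until the push force rises at the stop.

Request:
apply_moves --motion '[{"translation": [0,0.02,0],"rotation": [0,0,0],"hand": 0},{"translation": [0,0.02,0],"rotation": [0,0,0],"hand": 0},{"translation": [0,0.01,0],"rotation": [0,0,0],"hand": 0},{"translation": [0,0,0],"rotation": [0,0,0],"hand": 0}]'

```text
t: 10.72
tcp_pos: [606.2, 173.8, 43.3]
tcp_rot: [0.004, 3.138, -0.008]
contact_force: [-0.2, -8.2, 17.5]
gripper_width: 0.003
grasp_force: 10.3
```

Request:
apply_moves --motion '[{"translation": [0,0.01,0],"rotation": [0,0,0],"hand": 0},{"translation": [0,0.01,0],"rotation": [0,0,0],"hand": 0},{"translation": [0,0,0],"rotation": [0,0,0],"hand": 0}]'

```text
t: 11.1
tcp_pos: [606.2, 175.8, 43.3]
tcp_rot: [0.004, 3.138, -0.007]
contact_force: [-1.1, -8.2, 17.7]
gripper_width: 0.007
grasp_force: 10.3
```

Request:
apply_moves --motion '[{"translation": [0,0.01,0],"rotation": [0,0,0],"hand": 0},{"translation": [0,0.01,0],"rotation": [0,0,0],"hand": 0},{"translation": [0,0,0],"rotation": [0,0,0],"hand": 0}]'

```text
t: 11.48
tcp_pos: [606.3, 177.8, 43.3]
tcp_rot: [0.004, 3.138, -0.007]
contact_force: [-0.6, -6.8, 18.1]
gripper_width: 0.006
grasp_force: 9.3
```

Request:
apply_moves --motion '[{"translation": [0,0.01,0],"rotation": [0,0,0],"hand": 0},{"translation": [0,0.01,0],"rotation": [0,0,0],"hand": 0},{"translation": [0,0,0],"rotation": [0,0,0],"hand": 0}]'

```text
t: 11.85
tcp_pos: [606.3, 179.8, 43.3]
tcp_rot: [0.004, 3.138, -0.008]
contact_force: [-1.4, -8.9, 17.5]
gripper_width: 0.002
grasp_force: 9.3
```

Request:
apply_moves --motion '[{"translation": [0,0.01,0],"rotation": [0,0,0],"hand": 0},{"translation": [0,0.01,0],"rotation": [0,0,0],"hand": 0},{"translation": [0,0,0],"rotation": [0,0,0],"hand": 0}]'

```text
t: 12.22
tcp_pos: [606.3, 180.0, 43.3]
tcp_rot: [0.006, 3.138, -0.011]
contact_force: [-1.5, -11.4, 18.5]
gripper_width: 0.008
grasp_force: 10.8
```

The fingers stopped at y=180.0 with force rising, so the plate is on the stop. I'll push slightly firmer and then look.

Request:
apply_moves --motion '[{"translation": [0,0.015,0],"rotation": [0,0,0],"hand": 0},{"translation": [0,0,0],"rotation": [0,0,0],"hand": 0}]'

```text
t: 12.48
tcp_pos: [606.3, 180.1, 43.3]
tcp_rot: [0.007, 3.138, -0.013]
contact_force: [-0.9, -12.7, 19.0]
gripper_width: 0.005
grasp_force: 11.8
```

```bash
python3 - <<'E'
from h import *
im=camera("scene")[0]
cv2.imwrite("pics/s4.png",cv2.resize(im[150:310,220:430,::-1],None,fx=3.5,fy=3.5,interpolation=cv2.INTER_CUBIC))
E
```

```text
(no output)
```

View pics/s4.png

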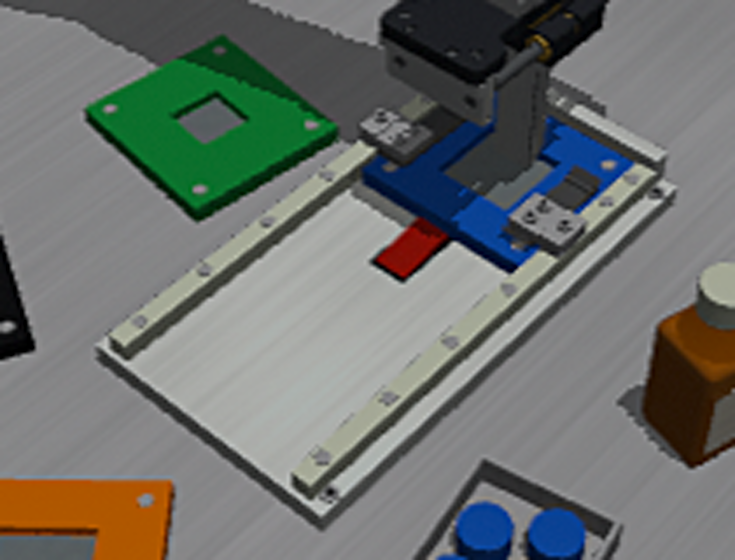

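The plate is home against the stop, with both brackets and leaves over its margins and the red catch behind its rear edge at (410,245). Next I unload, back off the wall and lift.

Request:
apply_moves --motion '[{"translation": [0,-0.01,0.02],"rotation": [0,0,0],"hand": 0},{"translation": [0,-0.01,0.02],"rotation": [0,0,0],"hand": 0},{"translation": [0,-0.05,0.005],"rotation": [0,0,0],"hand": 0},{"translation": [0,-0.03,0],"rotation": [0,0,0],"hand": 0},{"translation": [0,0,0],"rotation": [0,0,0],"hand": 0}]'

```text
t: 13.15
tcp_pos: [603.2, 178.3, 45.1]
tcp_rot: [0.0, -3.141, -0.0]
contact_force: [1.2, -0.0, -0.2]
gripper_width: 0.003
grasp_force: 0.0
```

Request:
apply_moves --motion '[{"translation": [0,0,0.1],"rotation": [0,0,0],"hand": 0},{"translation": [0,0,0.3],"rotation": [0,0,0],"hand": 0},{"translation": [0,0,0.5],"rotation": [0,0,0],"hand": 0},{"translation": [0,0,0.5],"rotation": [0,0,0],"hand": 0},{"translation": [-0.5,0,0.2],"rotation": [0,0,0],"hand": 0},{"translation": [-0.5,0.3,0],"rotation": [0,0,0],"hand": 0},{"translation": [-0.4,0.4,0],"rotation": [0,0,0],"hand": 0},{"translation": [-0.4,0.4,0],"rotation": [0,0,0],"hand": 0},{"translation": [0,0.5,0],"rotation": [0,0,0],"hand": 0},{"translation": [0,0.4,0],"rotation": [0,0,0],"hand": 0},{"translation": [0,0,0],"rotation": [0,0,0],"hand": 0},{"translation": [0,0,0],"rotation": [0,0,0],"hand": 0}]'

```text
t: 14.65
tcp_pos: [423.6, 377.2, 205.8]
tcp_rot: [-0.0, -3.142, 0.001]
contact_force: [0.1, -0.8, 1.0]
gripper_width: 0.003
grasp_force: 0.0
```

```bash
python3 - <<'E'
from h import *
im,D=camera("top"); s,Ds=camera("scene")
for n,a,b in(("top",im,D),("scene",s,Ds)):
    try:
        for k,v in measure(n,a,b).items(): print(n,k,v)
    except Exception as e: print(n,e)
cv2.imwrite("pics/s5.png",np.hstack([cv2.resize(s[150:310,220:430,::-1],(400,305)),cv2.resize(im[180:310,220:390,::-1],(399,305))]))
E
```

```text
top plate ((605.8945922851562, 162.230224609375), (118.01547241210938, 110.56744384765625), 0.38713857531547546)
top pocket_rim ((606.281982421875, 162.20909118652344), (55.31597900390625, 53.12993240356445), 89.25157165527344)
top floor_z 20.82810705831821
top plate_z 26.73664867715229
top catch ((603.5996704101562, 85.16824340820312), (36.367645263671875, 19.27231216430664), 89.24353790283203)
scene plate ((605.7744750976562, 160.88681030273438), (111.05825805664062, 118.37962341308594), 89.82575988769531)
scene pocket_rim ((607.146484375, 161.24000549316406), (53.77774429321289, 55.85236358642578), 0.015274454839527607)
scene floor_z 21.15609991790825
scene plate_z 26.90329169385558
scene catch ((604.8484497070312, 84.84538269042969), (20.883440017700195, 42.906124114990234), 4.332332611083984)
```

View pics/s5.png

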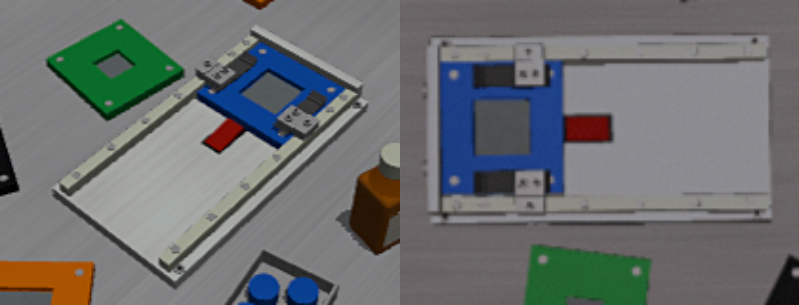

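Both views show the plate home and flat, the catch looking just as it did at the start (up), the leaves on the plate, and the bystanders untouched. Handing in.

```bash
python3 -c "
from workcell import job
print(job.job_done())"
```

```text
the job is handed in; nothing more can be done
None
```

I pressed the blue nest plate flat and slid it to the end stop; in the last pictures it lies flat under both leaf springs with the catch up behind it, the neighbouring objects in view looked unmoved, the hand is clear, and the job is handed in (no verdict was returned).

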